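# Try the new lid stay of the chopstick box

### The arm

A 7-joint arm with a two-finger parallel gripper is mounted at the origin on the work surface. World frame = base frame: x ahead of the robot, y to its left, z up, the work surface at z = 0. Lengths are in mm, angles in rad, forces in N, time in s.
With the tool pointing down it reaches from about 425 to 1025 mm from the base axis. Payload 9.4 kg.
Tool frame: the origin (TCP) lies midway between the tips of the shut fingers; the grasp point (between the pads) lies 19 mm behind it; z points along the fingers, y is the line along which they close (so a half turn about z gives the same grasp; the last joint's range is limited). The gripper opens to 85 mm and grips with 20 to 120 N. Pads are 22 mm wide; open, the fingers measure 114 mm over their backs; the gripper's body (76 mm by 85 mm) begins 54 mm behind the grasp point. The pads swing forward as they close: fully open they stand 13 mm farther back than shut.
Start: joints at [-1.32, 0.599, -0.003, 1.599, 0.002, 0.943, -0.08], TCP at [233.426, 686.394, 231.275] pointing down, gripper open.
Joint ranges: [-2.57, 2.57], [-0.35, 1.97], [-1.29, 1.29], [0.11, 2.56], [-1.05, 4.19], [0.11, 1.86], [-2.63, 2.63]. Speed limits (rad/s): [2.22, 2.22, 3.01, 3.01, 3.14, 3.14, 3.14].

### API

Orientations are given as a 3x3 rotation matrix whose columns are the frame's x, y, z axes.
In Python, from bench import * gives the robot as it stands. The module is installed in compiled form; this text tells all that it offers.
- The arm moves only by the tool play_rows, never from a script. Its argument "series" is a list of rows, each an object with "gripper": the gripper's target within -1 to 1 (fully open at 1, half-way at 0, shut at -1); "delta_pos": the shift along the tool's x, y, z each as a share of 40 mm, from -1 to 1, a list of three; "angular": the turn, a rotation vector about the tool's x, y, z each as a share of 5 degrees, from -1 to 1, a list of three. In form: [{"gripper": gripper, "delta_pos": [tx, ty, tz], "angular": [ax, ay, az]}, ...]. A call has exactly 10 rows; each row shifts and turns the commanded pose from where the row before left it, along the tool's axes as they then stand; what a row does not reach is not made up. A row lasts 1/12 s, in which the tool goes at most 41.7 mm and 7.16 degrees, less where a joint would pass 70% of its speed; a pose out of reach is approached as far as the arm can. A call with a number of a shift or a turn outside -1 to 1 is refused whole. A call with a gripper value outside its range is refused whole. The fingers move at their own pace and stop on an object; "force" is the grip in N (left out, the last holds). Time passes only in rows, so rows that do not move let the fingers close, or fill a call up. It gives the time, the measured TCP pose, the force, the opening and the grip force at its end, in the units of the state.
- get_obs(): the state, without advancing time (a new reading comes with each control period).
- camera(name): name is "scene" or "top" or "wrist"; returns the picture (480x640x3 uint8, red, green, blue); there is no depth.
- camera_model(name): a dict with "intrinsics" (3x3 intrinsics, pixels), "T" (4x4, takes a point from camera to world coordinates). Camera axes: x right, y down, z forward; pixel columns grow to the right and rows downward; lengths in mm; the calibration is good to about 2 mm. A picture is of the moment at which its call begins: read the wrist's pose just before it. camera_model takes no time and is no camera call; for the wrist camera it gives the pose at the moment of the call.
- sign_off(): hands the job in; it is judged then, once.
The state is a dict: "clock": time; "joint_positions": joint angles; "qd": joint speeds; "effort": joint torques, N m; "tcp_pos": TCP position; "ee_rot": TCP orientation; "force": force on the tool from outside, world axes, zero at the start; "torque": the same for the moment, N m; "gripper_width": opening from 0.0 (shut) to 1.0 (fully open); "finger_force": force on a finger pad.
Only numpy, scipy, OpenCV 4.12 (cv2) and the standard library are available. Lean on these libraries where they do the work, as an engineer would, in place of code of your own. Each camera call takes 0.05 s, during which the arm holds its last target. There are 200 camera calls.

### The job

A folding stay has just been fitted to the wooden chopstick box; try it out once. Raise the box's lid by its pull bar until the stay locks straight, let go and stay clear for a second so that the lid stands open on its own, then press down the stay's knee by its thumb bar to break it and have the lid go down until it is fully closed.

Things in the scene. Friction and masses are not known exactly. Their poses are not given: they have to be found in the camera images.
- lid_handle (a point): Centre of the lid's steel pull bar, 110 mm long, 12 mm thick, free from above on both sides. Axes turn with the lid; lid closed: x along bar and hinge, +y to the hinge, z up. Hinge axis 195 mm along +y and 25 mm down from here. Box 200 (x) by 150 by 110 mm high, bar 45 mm beyond its front edge, 20 mm above its wooden lid (10 mm, 0.45 kg). The box is fixed to the counter; the other lidded box has no stay.
- stay_thumb (a point): Point to press on the stay's thumb bar: wooden rod 16 mm thick, 58 mm long, at the knee, along the box's x, sticking out beyond its +x end; this point lies 44 mm outside that end, 26 mm from the rod's tip. Lid closed: 36 mm above the counter. Locked: about 138 mm up; it then breaks when pressed 40 mm straight down (2 to 4 N); press 50 mm. Its axes turn with the lower link.
- lid (a joint): Lid angle, rad: 0 closed, grows as the front edge with the bar goes up; the stay stops it at about 1.22. Nothing but the locked stay holds it up: otherwise it sinks shut by itself in a few seconds, slowed by soft-close hinges.
- stay_knee (a joint): Knee angle of the two-link steel folding stay on the box's +x end, rad: 0 folded (lid closed), 2.17 straight, 2.34 locked just past straight. A light spring in the knee snaps it into lock by itself once the lid is within 0.06 rad of its top; pressing the knee down past straight breaks it.

How it is judged (in metres and radians):
On the way:
1. the lid stands raised on the locked stay (lid above 1.1 rad, knee past straight, above 2.22 rad), the robot touching neither, for 0.4 s (value of joint lid above 1.1 rad and value of joint stay_knee above 2.22 rad and contact force between each of the fingers, the arm and anything else below 0.1 N), for 0.4 s.
At the end, for the whole second after the job is handed in: After having stood open on the locked stay, the lid is closed again (within 0.06 rad) and at rest, with the stay folded (knee below 0.3 rad) (value of joint lid below 0.06 rad and value of joint stay_knee below 0.3 rad and velocity of joint lid between -0.05 and 0.05 rad/s); the robot touches nothing.
It also fails if it takes over 48 s, if anything falls off the work surface, if the arm or the gripper's body presses on something with over 40 N, if the wrist force passes 120 N, or if a joint passes its speed limit or range.

## Working session

There is one attempt and no reset: what is moved stays moved. The work goes in short steps, Python scripts to look and compute and a tool call to move; the robot and the scene stay as the last step left them, time stands still between calls to the robot, and variables do not carry over. Pictures are saved under pics/ and viewed, at most 10 in all, crops included, and the job is handed in when it is done.

Besides the shell and the picture viewer there is one more tool, called after "Emit:" in YAML: its name, and indented under it one key for each argument. play_rows: Moves the arm, as the interface text tells. Its arguments: {"type":"object","properties":{"series":{"type":"array","items":{"type":"object","properties":{"gripper":{"type":"number"},"delta_pos":{"type":"array","items":{"type":"number","minimum":-1,"maximum":1}},"angular":{"type":"array","items":{"type":"number","minimum":-1,"maximum":1}}}}},"force":{"type":"number"}},"required":["series"]}

```bash
mkdir -p pics
python3 - <<'E'
from bench import *
import cv2,numpy as np
o=get_obs();print(o['clock'],o['tcp_pos'],o['ee_rot'])
for n in("scene","top"):
    cv2.imwrite(f"pics/{n}0.png",camera(n)[:,:,::-1]);m=camera_model(n);print(n,np.round(m["intrinsics"],1).tolist(),np.round(m["T"],3).tolist())
E
```

```text
0.0 [233.2117365  685.95269905 230.39935833] [[-9.46797625e-01  3.21829285e-01 -4.11217425e-04]
 [ 3.21829529e-01  9.46796366e-01 -1.54796298e-03]
 [-1.08840655e-04 -1.59794958e-03 -9.99998717e-01]]
scene [[514.3, 0.0, 315.8], [0.0, 514.3, 250.4], [0.0, 0.0, 1.0]] [[0.804, 0.464, -0.372, 843.988], [0.595, -0.614, 0.52, -328.73], [0.013, -0.639, -0.769, 703.886], [0.0, 0.0, 0.0, 1.0]]
top [[613.4, 0.0, 324.2], [0.0, 613.4, 248.4], [0.0, 0.0, 1.0]] [[0.023, -0.988, 0.154, 447.169], [-1.0, -0.022, 0.005, 28.664], [-0.001, -0.154, -0.988, 1052.522], [0.0, 0.0, 0.0, 1.0]]
```

View pics/scene0.png

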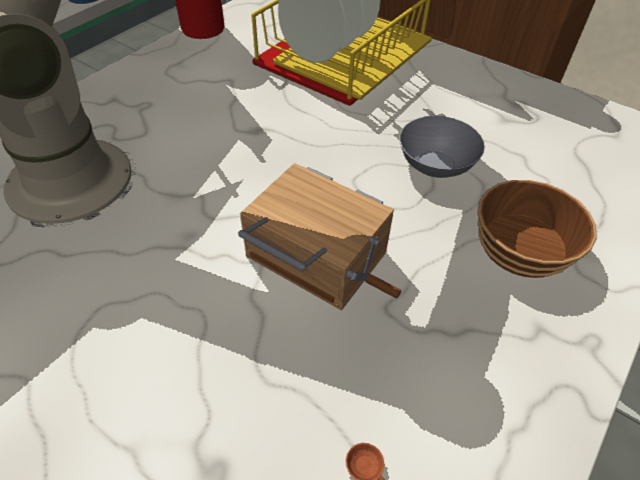

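View pics/top0.png

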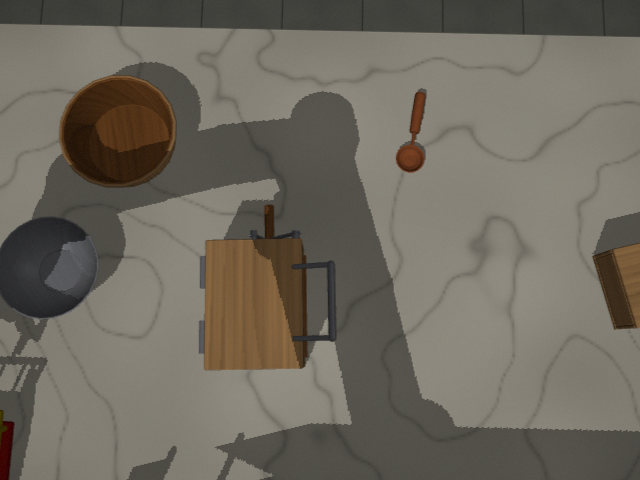

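The scene view shows the box with its bar from (242,235) to (305,266) and the rod tip at (398,293). In the top view the bar runs from (332,265) to (332,340) and the rod tip is at (268,207). I'll triangulate these.

```bash
cat > h.py <<'E'
from bench import *
import numpy as np,cv2
def ray(n,p):
    m=camera_model(n);d=m["T"][:3,:3]@np.linalg.inv(m["intrinsics"])@[p[0],p[1],1.];return m["T"][:3,3],d/np.linalg.norm(d)
def tri(a,b):
    (o,d),(q,e)=ray("scene",a),ray("top",b)
    s=np.linalg.lstsq(np.c_[d,-e],q-o,rcond=None)[0];u,v=o+s[0]*d,q+s[1]*e
    return (u+v)/2,np.linalg.norm(u-v)
def plane(n,p,z):
    o,d=ray(n,p);return o+d*(z-o[2])/d[2]
E
python3 - <<'E'
from h import *
np.set_printoptions(precision=1,suppress=True)
for k,a,b in(("bar-x",(242,235),(332,339)),("bar+x",(304,266),(332,265)),("tip",(399,293),(269,206)),("lidTL far-x",(295,164),(205,369)),("lid front +x",(359,236),(303,239)),("lid back +x",(393,209),(206,240)),("lid front -x",(241,212),(303,369))):print(k,*tri(a,b))
for b in((332,265),(332,339)):print(plane("top",b,130))
for b in((303,239),(303,369),(206,240),(205,369)):print(plane("top",b,110))
print(plane("top",(269,206),36))
E
```

```text
bar-x [455.8  19.6 122.7] 3.540117468344587
bar+x [568.   23.1 129.8] 7.041767950295562
tip [677.3 129.9  36. ] 3.546642960322227
lidTL far-x [406.6 211.2 104.5] 3.7494202848470035
lid front +x [609.2  73.7 174.4] 31.108899436273934
lid back +x [603.6 218.5 108. ] 1.1932906671128665
lid front -x [410.9  63.3 107.9] 6.235343657344858
[565.4  20.7 130. ]
[454.5  18.3 130. ]
[607.8  66.5 110. ]
[408.9  60.9 110. ]
[602.8 217.7 110. ]
[405.5 208.8 110. ]
[675.9 128.8  36. ]
```

```bash
cat >> h.py <<'E'
np.set_printoptions(precision=3,suppress=True)
def go(t):
    "total shift to world target t in tool axes, units of 40 mm"
    o=get_obs();R=np.array(o["ee_rot"]);print("clk",o["clock"],"tcp",np.array(o["tcp_pos"]),"F",np.array(o["force"]),"units",R.T@(np.array(t)-o["tcp_pos"])/40);return R
E
python3 - <<'E'
from h import *
for p in((255,62),(352,100),(430,40),(405,150),(483,150)):print(p,plane("scene",p,10))
for p in((425,2),(350,90),(320,58)):print(p,plane("scene",p,120))
R=go([511,19,190])
print("yaw deg",np.degrees(np.arctan2(R[1,1],R[0,1])))
E
```

```text
(255, 62) [ 21.126 542.082  10.   ]
(352, 100) [306.142 554.877  10.   ]
(430, 40) [317.735 910.902  10.   ]
(405, 150) [495.229 473.107  10.   ]
(483, 150) [626.24  573.334  10.   ]
(425, 2) [301.981 871.951 120.   ]
(350, 90) [369.108 440.816 120.   ]
(320, 58) [250.784 501.199 120.   ]
clk 0.1 tcp [233.284 685.993 230.475] F [-0.036 -0.146  0.118] units [-11.941 -13.551   1.033]
yaw deg 71.22249481478119
```

Emit:
play_rows:
  series:
    - {"gripper": 1, "delta_pos": [0, 0, -1], "angular": [0, 0, 0]}
    - {"gripper": 1, "delta_pos": [0, 0, -1], "angular": [0, 0, 0]}
    - {"gripper": 1, "delta_pos": [-0.3, -0.3, -0.8], "angular": [0, 0, 0]}
    - {"gripper": 1, "delta_pos": [-0.64, -0.72, 0], "angular": [0, 0, 0]}
    - {"gripper": 1, "delta_pos": [-0.64, -0.72, 0], "angular": [0, 0, 0]}
    - {"gripper": 1, "delta_pos": [-0.64, -0.72, 0], "angular": [0, 0, 0]}
    - {"gripper": 1, "delta_pos": [-0.64, -0.72, 0], "angular": [0, 0, 0]}
    - {"gripper": 1, "delta_pos": [-0.64, -0.72, 0], "angular": [0, 0, 0]}
    - {"gripper": 1, "delta_pos": [-0.64, -0.72, 0], "angular": [0, 0, 0]}
    - {"gripper": 1, "delta_pos": [-0.64, -0.72, 0], "angular": [0, 0, 0]}

```text
clock: 0.93
tcp_pos: [346.0, 420.6, 343.1]
ee_rot: [[-0.947, 0.322, -0.0], [0.322, 0.947, -0.0], [0.0, -0.0, -1.0]]
force: [0.2, -0.4, 0.3]
gripper_width: 1.0
finger_force: 0.0
```

Emit:
play_rows:
  series:
    - {"gripper": 0.3, "delta_pos": [-0.64, -0.72, 0], "angular": [0, 0, 0]}
    - {"gripper": 0.3, "delta_pos": [-0.64, -0.72, 0], "angular": [0, 0, 0]}
    - {"gripper": 0.3, "delta_pos": [-0.64, -0.72, 0], "angular": [0, 0, 0]}
    - {"gripper": 0.3, "delta_pos": [-0.64, -0.72, 0], "angular": [0, 0, 0]}
    - {"gripper": 0.3, "delta_pos": [-0.64, -0.72, 0], "angular": [0, 0, 0]}
    - {"gripper": 0.3, "delta_pos": [0, 0, 0.5], "angular": [0, 0, -0.84]}
    - {"gripper": 0.3, "delta_pos": [0, 0, 0.5], "angular": [0, 0, -0.83]}
    - {"gripper": 0.3, "delta_pos": [0, 0, 0.5], "angular": [0, 0, -0.83]}
    - {"gripper": 0.3, "delta_pos": [0, 0, 0.5], "angular": [0, 0, -0.83]}
    - {"gripper": 0.3, "delta_pos": [0, 0, 0.5], "angular": [0, 0, -0.83]}

```text
clock: 1.77
tcp_pos: [420.3, 244.9, 242.4]
ee_rot: [[-0.999, -0.039, -0.0], [-0.039, 0.999, 0.0], [0.0, 0.0, -1.0]]
force: [0.4, -0.1, -0.3]
gripper_width: 0.649
finger_force: 0.0
```

Run:
```python
from h import *
o=get_obs();R=go([511,19,190]);print(R,o["joint_positions"],o["gripper_width"])
```

```text
clk 1.7667 tcp [420.322 244.853 242.382] F [ 0.434 -0.05  -0.278] units [-2.047 -5.73   1.309]
[[-0.999 -0.039 -0.   ]
 [-0.039  0.999  0.   ]
 [ 0.     0.    -1.   ]] [-0.683  0.3    0.05   2.123 -0.022  0.718  0.991] 0.6486377950436344
```

Emit:
play_rows:
  series:
    - {"gripper": 0.1, "delta_pos": [-0.26, -0.72, 0.1], "angular": [0, 0, 0]}
    - {"gripper": 0.1, "delta_pos": [-0.26, -0.72, 0.1], "angular": [0, 0, 0]}
    - {"gripper": 0.1, "delta_pos": [-0.26, -0.72, 0.1], "angular": [0, 0, 0]}
    - {"gripper": 0.1, "delta_pos": [-0.26, -0.72, 0.1], "angular": [0, 0, 0]}
    - {"gripper": 0.1, "delta_pos": [-0.26, -0.72, 0.1], "angular": [0, 0, 0]}
    - {"gripper": 0.1, "delta_pos": [-0.26, -0.72, 0.1], "angular": [0, 0, 0]}
    - {"gripper": 0.1, "delta_pos": [-0.26, -0.72, 0.1], "angular": [0, 0, 0]}
    - {"gripper": 0.1, "delta_pos": [-0.23, -0.69, 0.1], "angular": [0, 0, 0]}
    - {"gripper": 0.1, "delta_pos": [0, 0, 0], "angular": [0, 0, 0]}
    - {"gripper": 0.1, "delta_pos": [0, 0, 0], "angular": [0, 0, 0]}

```text
clock: 2.6
tcp_pos: [510.5, 17.2, 210.9]
ee_rot: [[-0.999, -0.032, -0.001], [-0.032, 0.999, -0.001], [0.001, -0.0, -1.0]]
force: [0.3, 0.9, -0.0]
gripper_width: 0.547
finger_force: 0.0
```

Run:
```python
from h import *
go([511,19,113]);m=camera_model("wrist");print(m)
cv2.imwrite("pics/w1.png",camera("wrist")[:,:,::-1])
T=np.linalg.inv(m["T"])
for p in([454.5,18,130],[566,21,130],[510.5,19.5,130]):
    q=m["intrinsics"]@(T@np.r_[p,1])[:3];print(q[:2]/q[2])
```

```text
clk 2.6 tcp [510.538  17.223 210.85 ] F [ 0.334  0.855 -0.007] units [-0.015  0.045  2.446]
{'intrinsics': array([[404.225,   0.   , 315.187],
       [  0.   , 404.225, 238.217],
       [  0.   ,   0.   ,   1.   ]]), 'T': array([[ -0.031,   0.954,   0.298, 432.716],
       [  1.   ,   0.03 ,   0.008,  15.109],
       [ -0.002,   0.298,  -0.954, 354.218],
       [  0.   ,   0.   ,   0.   ,   1.   ]])}
[319.918 153.786]
[318.494 334.402]
[319.142 250.835]
```

View pics/w1.png

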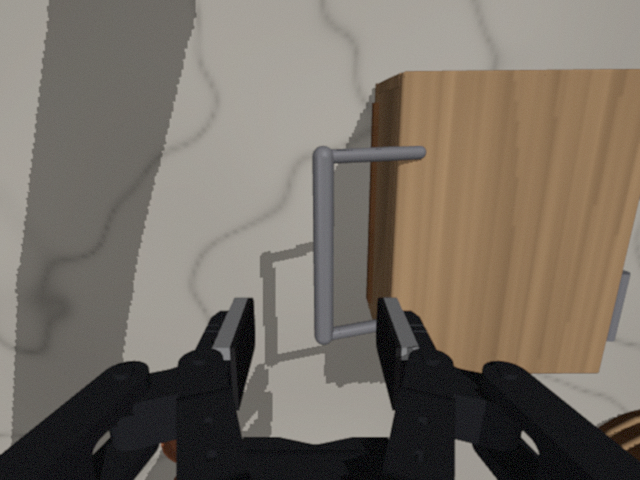

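The round bar runs from (323,155) to (325,335), within about 2 mm of the prediction. The fingers straddle it, so I'll descend and grip.

Emit:
play_rows:
  force: 25
  series:
    - {"gripper": 0.1, "delta_pos": [0, 0.1, 0.5], "angular": [0, 0, 0]}
    - {"gripper": 0.1, "delta_pos": [0, 0, 0.5], "angular": [0, 0, 0]}
    - {"gripper": 0.1, "delta_pos": [0, 0, 0.5], "angular": [0, 0, 0]}
    - {"gripper": 0.1, "delta_pos": [0, 0, 0.5], "angular": [0, 0, 0]}
    - {"gripper": 0.1, "delta_pos": [0, 0, 0.4], "angular": [0, 0, 0]}
    - {"gripper": -1, "delta_pos": [0, 0, 0], "angular": [0, 0, 0]}
    - {"gripper": -1, "delta_pos": [0, 0, 0], "angular": [0, 0, 0]}
    - {"gripper": -1, "delta_pos": [0, 0, 0], "angular": [0, 0, 0]}
    - {"gripper": -1, "delta_pos": [0, 0, 0], "angular": [0, 0, 0]}
    - {"gripper": -1, "delta_pos": [0, 0, 0], "angular": [0, 0, 0]}

```text
clock: 3.48
tcp_pos: [510.4, 21.9, 116.5]
ee_rot: [[-0.999, -0.034, 0.001], [-0.034, 0.999, -0.001], [-0.001, -0.001, -1.0]]
force: [-0.8, -5.1, -1.8]
gripper_width: 0.128
finger_force: 27.5
```

Run:
```python
from h import *
o=get_obs();go([511,19,113]);print(o["gripper_width"],o["finger_force"])
# arc in tool units, 20 steps to 1.22: tool y=box y, tool z=-up
t=0.1275+np.linspace(0,1.22,16);y=-196.6*np.cos(t);z=196.6*np.sin(t)
print(np.c_[np.diff(y)/40,-np.diff(z)/40])
```

```text
clk 3.4833 tcp [510.421  21.878 116.506] F [-0.801 -5.097 -1.802] units [-0.012 -0.072  0.088]
0.12819943425450472 27.540820240974426
[[ 0.067 -0.394]
 [ 0.099 -0.387]
 [ 0.13  -0.378]
 [ 0.16  -0.366]
 [ 0.189 -0.352]
 [ 0.217 -0.335]
 [ 0.244 -0.317]
 [ 0.269 -0.296]
 [ 0.292 -0.273]
 [ 0.313 -0.248]
 [ 0.332 -0.222]
 [ 0.349 -0.194]
 [ 0.364 -0.165]
 [ 0.376 -0.135]
 [ 0.386 -0.104]]
```

Emit:
play_rows:
  series:
    - {"gripper": -1, "delta_pos": [0, 0.067, -0.394], "angular": [0, 0, 0]}
    - {"gripper": -1, "delta_pos": [0, 0.099, -0.387], "angular": [0, 0, 0]}
    - {"gripper": -1, "delta_pos": [0, 0.13, -0.378], "angular": [0, 0, 0]}
    - {"gripper": -1, "delta_pos": [0, 0.16, -0.366], "angular": [0, 0, 0]}
    - {"gripper": -1, "delta_pos": [0, 0.189, -0.352], "angular": [0, 0, 0]}
    - {"gripper": -1, "delta_pos": [0, 0.217, -0.335], "angular": [0, 0, 0]}
    - {"gripper": -1, "delta_pos": [0, 0.244, -0.317], "angular": [0, 0, 0]}
    - {"gripper": -1, "delta_pos": [0, 0.269, -0.296], "angular": [0, 0, 0]}
    - {"gripper": -1, "delta_pos": [0, 0.292, -0.273], "angular": [0, 0, 0]}
    - {"gripper": -1, "delta_pos": [0, 0, 0], "angular": [0, 0, 0]}

```text
clock: 4.32
tcp_pos: [508.0, 88.3, 243.2]
ee_rot: [[-0.999, -0.035, 0.003], [-0.035, 0.999, -0.002], [-0.003, -0.002, -1.0]]
force: [-3.1, -13.5, 12.5]
gripper_width: 0.125
finger_force: 26.8
```

Run:
```python
from h import *
o=get_obs()
t=0.1275+1.22*9/15
H=np.array([503.2,215.5,105]);ey=np.array([-.035,.9994,0])
B=H-ey*196.6*np.cos(t)+[0,0,196.6*np.sin(t)-14]
go(B);print(B,o["gripper_width"],o["finger_force"])
```

```text
clk 4.3167 tcp [507.97   88.314 243.214] F [ -3.136 -13.463  12.529] units [ 0.008 -0.027  0.082]
[507.692  87.233 239.928] 0.12549861462049353 26.83807522058487
```

Emit:
play_rows:
  series:
    - {"gripper": -1, "delta_pos": [0, 0.27, -0.28], "angular": [0, 0, 0]}
    - {"gripper": -1, "delta_pos": [0, 0.31, -0.23], "angular": [0, 0, 0]}
    - {"gripper": -1, "delta_pos": [0, 0.35, -0.195], "angular": [0, 0, 0]}
    - {"gripper": -1, "delta_pos": [0, 0.36, -0.165], "angular": [0, 0, 0]}
    - {"gripper": -1, "delta_pos": [0, 0.37, -0.135], "angular": [0, 0, 0]}
    - {"gripper": -1, "delta_pos": [0, 0.3, -0.08], "angular": [0, 0, 0]}
    - {"gripper": -1, "delta_pos": [0, 0.12, -0.03], "angular": [0, 0, 0]}
    - {"gripper": -1, "delta_pos": [0, 0, 0], "angular": [0, 0, 0]}
    - {"gripper": -1, "delta_pos": [0, 0, 0], "angular": [0, 0, 0]}
    - {"gripper": -1, "delta_pos": [0, 0, 0], "angular": [0, 0, 0]}

```text
clock: 5.15
tcp_pos: [504.9, 172.1, 285.7]
ee_rot: [[-0.999, -0.035, 0.002], [-0.035, 0.999, -0.0], [-0.002, -0.0, -1.0]]
force: [-2.1, -4.5, 7.7]
gripper_width: 0.124
finger_force: 26.5
```

Run:
```python
from h import *
o=get_obs()
p=np.array(o["tcp_pos"])
print(p,o["force"],o["gripper_width"],"ang",np.arctan2(p[2]+14-105,215.5-p[1])-.1275)
cv2.imwrite("pics/s2.png",cv2.resize(camera("scene")[100:340,180:500,::-1],(800,600)))
```

```text
[504.851 172.067 285.746] [-2.146 -4.466  7.708] 0.12369230271747678 ang 1.2238648091619904
```

View pics/s2.png

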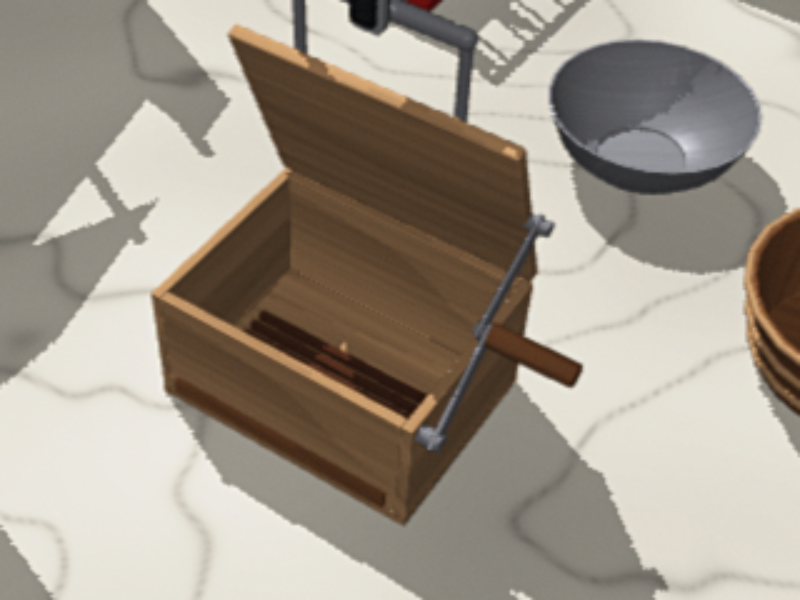

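The stay looks straight, with the rod tip at about (409,250) in full-picture pixels. I'll release and go clear.

Emit:
play_rows:
  series:
    - {"gripper": 0, "delta_pos": [0, 0, 0], "angular": [0, 0, 0]}
    - {"gripper": 0, "delta_pos": [0, 0, 0], "angular": [0, 0, 0]}
    - {"gripper": 0, "delta_pos": [0, 0, 0], "angular": [0, 0, 0]}
    - {"gripper": 0, "delta_pos": [0, 0, -0.2], "angular": [0, 0, 0]}
    - {"gripper": 0, "delta_pos": [0, 0, -0.6], "angular": [0, 0, 0]}
    - {"gripper": 0, "delta_pos": [0, 0, -0.8], "angular": [0, 0, 0]}
    - {"gripper": 0, "delta_pos": [0, 0, -0.8], "angular": [0, 0, 0]}
    - {"gripper": 0, "delta_pos": [-0.8, -0.4, 0], "angular": [0, 0, 0]}
    - {"gripper": 0, "delta_pos": [-0.8, -0.4, 0], "angular": [0, 0, 0]}
    - {"gripper": 0, "delta_pos": [-0.8, -0.4, 0], "angular": [0, 0, 0]}

```text
clock: 6.03
tcp_pos: [603.9, 128.1, 381.8]
ee_rot: [[-0.999, -0.037, 0.002], [-0.037, 0.999, 0.001], [-0.003, 0.001, -1.0]]
force: [-0.6, -0.2, -0.1]
gripper_width: 0.501
finger_force: 0.0
```

Emit:
play_rows:
  series:
    - {"gripper": -1, "delta_pos": [-0.8, -0.4, 0], "angular": [0, 0, 0]}
    - {"gripper": -1, "delta_pos": [-0.8, -0.4, 0], "angular": [0, 0, 0]}
    - {"gripper": -1, "delta_pos": [0, 0, 0], "angular": [0, 0, 0]}
    - {"gripper": -1, "delta_pos": [0, 0, 0], "angular": [0, 0, 0]}
    - {"gripper": -1, "delta_pos": [0, 0, 0], "angular": [0, 0, 0]}
    - {"gripper": -1, "delta_pos": [0, 0, 0], "angular": [0, 0, 0]}
    - {"gripper": -1, "delta_pos": [0, 0, 0], "angular": [0, 0, 0]}
    - {"gripper": -1, "delta_pos": [0, 0, 0], "angular": [0, 0, 0]}
    - {"gripper": -1, "delta_pos": [0, 0, 0], "angular": [0, 0, 0]}
    - {"gripper": -1, "delta_pos": [0, 0, 0], "angular": [0, 0, 0]}

```text
clock: 6.87
tcp_pos: [667.5, 98.7, 380.2]
ee_rot: [[-0.999, -0.036, 0.0], [-0.036, 0.999, 0.0], [-0.0, 0.0, -1.0]]
force: [0.1, -0.9, -0.1]
gripper_width: -0.004
finger_force: 0.0
```

Run:
```python
from h import *
go([650,130,200])
s=camera("scene")[100:340,180:500,::-1];t=camera("top")[120:360,160:480,::-1]
cv2.imwrite("pics/st3.png",np.vstack([cv2.resize(s,(400,300)),cv2.resize(t,(400,300))]))
m=camera_model("wrist");print(m["T"]);cv2.imwrite("pics/w3.png",camera("wrist")[:,:,::-1])
```

```text
clk 6.8667 tcp [667.51   98.708 380.167] F [ 0.147 -0.947 -0.067] units [0.411 0.797 4.504]
[[ -0.035   0.953   0.299 589.708]
 [  0.999   0.034   0.009  96.054]
 [ -0.001   0.3    -0.954 523.288]
 [  0.      0.      0.      1.   ]]
```

View pics/st3.png

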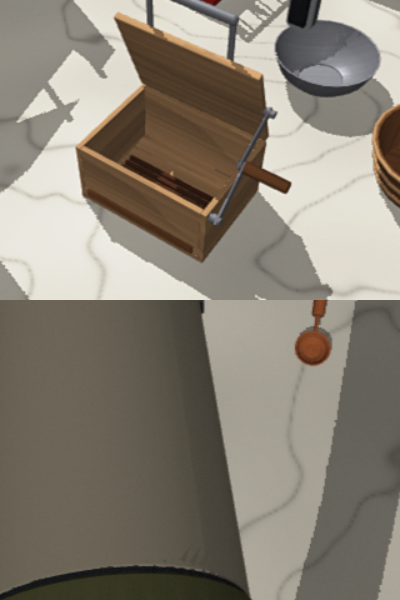

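View pics/w3.png

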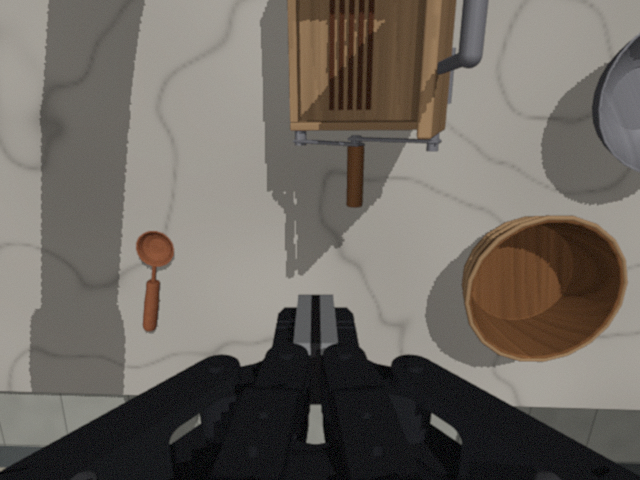

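The lid stands open, untouched. In the wrist view the rod runs from (355,140) to (355,207), its tip at row 207.

Run:
```python
from h import *
for p in((355,143),(355,207)):print(plane("wrist",p,138))
tip=plane("wrist",(355,207),138);t=tip-26*np.array([.9994,.035,0]);print(t, plane("scene",(180+291*.8,100+187*.8),138))
t[2]=165;go(t)
```

```text
[616.548 133.539 138.   ]
[677.35  137.477 138.   ]
[651.366 136.567 138.   ] [680.875 138.63  138.   ]
clk 7.0167 tcp [667.721  98.488 379.979] F [ 0.795 -0.603 -0.712] units [0.376 0.965 5.374]
```

Emit:
play_rows:
  series:
    - {"gripper": -1, "delta_pos": [0.06, 0.16, 0.75], "angular": [0, 0, 0]}
    - {"gripper": -1, "delta_pos": [0.06, 0.16, 0.75], "angular": [0, 0, 0]}
    - {"gripper": -1, "delta_pos": [0.06, 0.16, 0.75], "angular": [0, 0, 0]}
    - {"gripper": -1, "delta_pos": [0.06, 0.16, 0.75], "angular": [0, 0, 0]}
    - {"gripper": -1, "delta_pos": [0.06, 0.16, 0.75], "angular": [0, 0, 0]}
    - {"gripper": -1, "delta_pos": [0.06, 0.16, 0.75], "angular": [0, 0, 0]}
    - {"gripper": -1, "delta_pos": [0.02, 0.1, 0.75], "angular": [0, 0, 0]}
    - {"gripper": -1, "delta_pos": [0, 0, 0], "angular": [0, 0, 0]}
    - {"gripper": -1, "delta_pos": [0, 0, 0], "angular": [0, 0, 0]}
    - {"gripper": -1, "delta_pos": [0, 0, 0], "angular": [0, 0, 0]}

```text
clock: 7.85
tcp_pos: [652.2, 139.8, 171.4]
ee_rot: [[-0.999, -0.035, 0.002], [-0.035, 0.999, 0.0], [-0.002, -0.0, -1.0]]
force: [-0.2, 0.0, 0.8]
gripper_width: -0.003
finger_force: 0.0
```

Run:
```python
from h import *
go([651.3,141,150])
o,d=ray("scene",(352,274));print("pivot",o+d*(612-o[0])/d[0])
cv2.imwrite("pics/s4.png",cv2.resize(camera("scene")[130:330,280:480,::-1],(600,600)))
```

```text
clk 7.85 tcp [652.2   139.831 171.366] F [-0.165  0.047  0.781] units [0.022 0.03  0.534]
pivot [612.     92.285  73.903]
```

View pics/s4.png

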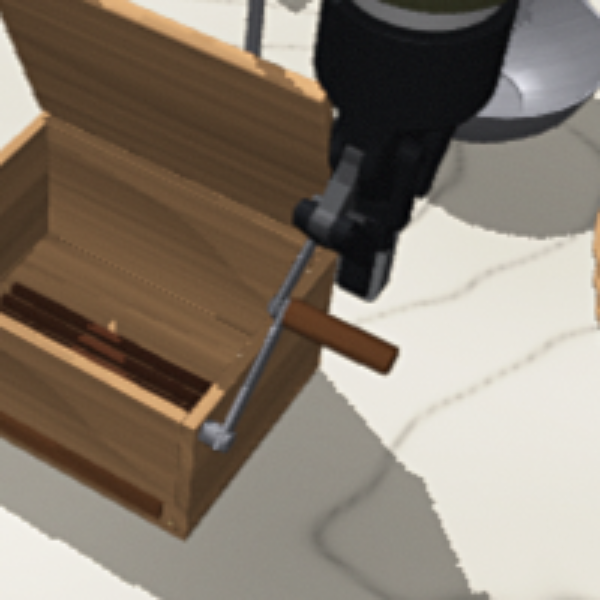

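Emit:
play_rows:
  series:
    - {"gripper": -1, "delta_pos": [-0.35, 0.05, 0.1], "angular": [0, 0, 0]}
    - {"gripper": -1, "delta_pos": [0, 0, 0.4], "angular": [0, 0, 0]}
    - {"gripper": -1, "delta_pos": [0, 0.1, 0.28], "angular": [0, 0, 0]}
    - {"gripper": -1, "delta_pos": [0, 0.1, 0.28], "angular": [0, 0, 0]}
    - {"gripper": -1, "delta_pos": [0, 0.06, 0.25], "angular": [0, 0, 0]}
    - {"gripper": -1, "delta_pos": [0, 0.05, 0.25], "angular": [0, 0, 0]}
    - {"gripper": -1, "delta_pos": [0, 0.03, 0.25], "angular": [0, 0, 0]}
    - {"gripper": -1, "delta_pos": [0, 0, 0.15], "angular": [0, 0, 0]}
    - {"gripper": -1, "delta_pos": [0, 0, 0], "angular": [0, 0, 0]}
    - {"gripper": -1, "delta_pos": [0, 0, 0], "angular": [0, 0, 0]}

```text
clock: 8.73
tcp_pos: [664.8, 156.8, 92.3]
ee_rot: [[-0.999, -0.036, 0.001], [-0.036, 0.999, 0.0], [-0.001, 0.0, -1.0]]
force: [-0.7, -0.5, -0.1]
gripper_width: -0.005
finger_force: 0.0
```

Run:
```python
from h import *
go([651.3,141,150])
cv2.imwrite("pics/s5.png",cv2.resize(camera("scene")[130:330,280:480,::-1],(600,600)))
```

```text
clk 8.7333 tcp [664.768 156.805  92.253] F [-0.662 -0.521 -0.101] units [ 0.349 -0.382 -1.444]
```

View pics/s5.png

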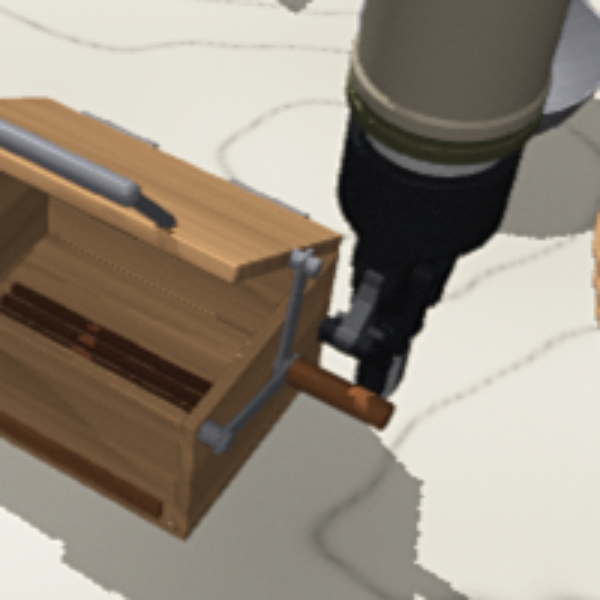

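The knee has broken and the lid is sinking. I'll back off sideways and up, then wait.

Emit:
play_rows:
  series:
    - {"gripper": -1, "delta_pos": [-0.5, 0.1, -0.5], "angular": [0, 0, 0]}
    - {"gripper": -1, "delta_pos": [-0.5, 0, -0.8], "angular": [0, 0, 0]}
    - {"gripper": -1, "delta_pos": [-0.5, 0, -0.8], "angular": [0, 0, 0]}
    - {"gripper": -1, "delta_pos": [-0.5, 0, -0.8], "angular": [0, 0, 0]}
    - {"gripper": -1, "delta_pos": [0, 0, -0.8], "angular": [0, 0, 0]}
    - {"gripper": -1, "delta_pos": [0, 0, 0], "angular": [0, 0, 0]}
    - {"gripper": -1, "delta_pos": [0, 0, 0], "angular": [0, 0, 0]}
    - {"gripper": -1, "delta_pos": [0, 0, 0], "angular": [0, 0, 0]}
    - {"gripper": -1, "delta_pos": [0, 0, 0], "angular": [0, 0, 0]}
    - {"gripper": -1, "delta_pos": [0, 0, 0], "angular": [0, 0, 0]}

```text
clock: 9.62
tcp_pos: [743.5, 162.8, 238.1]
ee_rot: [[-0.999, -0.035, -0.002], [-0.035, 0.999, -0.001], [0.002, -0.001, -1.0]]
force: [0.0, 0.1, -0.3]
gripper_width: 0.004
finger_force: 0.0
```

Run:
```python
from h import *
for _ in range(100): a=camera("scene")
o=get_obs();print(o["clock"],o["force"])
b=camera("scene");print("diff",np.abs(a.astype(int)-b).max())
r=cv2.imread("pics/scene0.png")[:,:,::-1];d=np.abs(r.astype(int)-b).max(2)[150:320,180:400];print((d>60).sum())
cv2.imwrite("pics/s6.png",cv2.resize(b[130:330,200:440,::-1],(600,500)))
```

```text
14.6167 [ 0.281  0.476 -0.108]
diff 8
6009
```

View pics/s6.png

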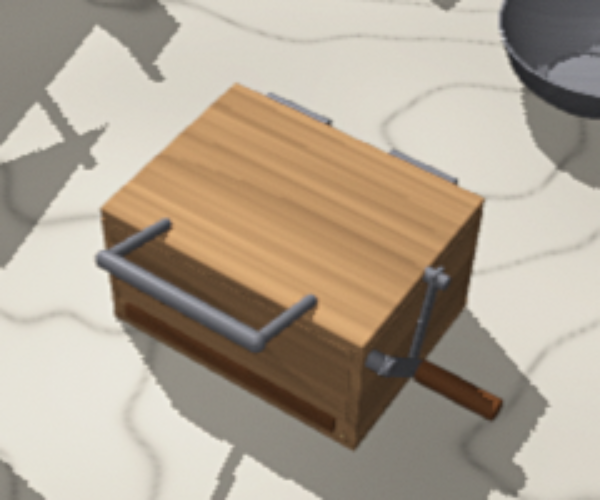

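The box is back as at the start: bar ends at (240,234) and (305,267), rod tip at (398,293), and nothing moving.

```bash
python3 -c "
from bench import *
print(sign_off())"
```

```text
the job is handed in; nothing more can be done
None
```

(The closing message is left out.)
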